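# Fetch the little pot from under the plant rack with the reacher

## Robot

A 6-joint arm with a two-finger parallel gripper is mounted at the origin on the work surface. World frame = base frame: x ahead of the robot, y to its left, z up, the work surface at z = 0. Lengths are in m, angles in rad, forces in N, time in s.
With the tool pointing down it reaches from about 0.425 to 0.925 m from the base axis. Payload 12.5 kg.
Tool frame: the origin (TCP) lies on the centre line of the jaws, within the pads' length; the fingertips stand 17 mm ahead of it and the grasp point (between the pads) lies 2 mm behind it (finger_overhang is the distance from the TCP to the fingertips, in m); z points along the fingers, y is the line along which they close (so a half turn about z gives the same grasp; the last joint's range is limited). The gripper opens to 85 mm and grips with 20 to 120 N. Pads are 22 mm wide; open, the fingers measure 114 mm over their backs; the gripper's body (76 mm by 85 mm) begins 54 mm behind the grasp point. The pads swing forward as they close: fully open they stand 13 mm farther back than shut.
Start: joints at [1.123, 0.491, 1.559, -0, 1.092, -0.106], TCP at [0.209, 0.589, 0.248] pointing down, gripper open.
Joint ranges: [-3.1, 3.1], [-0.84, 2.19], [0.05, 2.79], [-1.13, 4.28], [0.06, 2.93], [-2.69, 2.69]. Speed limits (rad/s): [2.22, 2.22, 2.79, 3.14, 3.14, 3.14].

## Interface

Orientations are given as a rotation vector (axis times angle).
In Python, from plant import get_obs, grab_frame, hand_in, finger_overhang gives the robot as it stands. The module is installed in compiled form; this text tells all that it offers.
- The arm moves only by the shell command python3 -m creep 'ROWS' [FORCE]. ROWS is JSON, one flat list of numbers, 5 for each row, row after row: the shift along the tool's x, y, z in cm, then the turn about the tool's z in rad, then the closure, from -1 (fully open) to 1 (shut), so that 0 is half open. A call has exactly 5 rows; each row shifts and turns the commanded pose from where the row before left it, along the tool's axes as they then stand; what a row does not reach is not made up. A row lasts 1/8 s, in which the tool goes at most 62.5 mm and 10.7 degrees, less where a joint would pass 70% of its speed; a pose out of reach is approached as far as the arm can. A call is refused whole if a number of a shift passes 6.25 or a number of a turn 0.188, either way. A call with a gripper value outside its range is refused whole. The fingers move at their own pace and stop on an object; FORCE is the grip in N (left out, the last holds). Time passes only in rows, so rows that do not move let the fingers close, or fill a call up. It gives the time, the measured TCP pose, the force, the opening and the grip force at its end, in the units of the state.
- get_obs(): the state, without advancing time (a new reading comes with each control period).
- grab_frame(name): name is "scene" or "top"; returns a dict with "frame" (400x640x3 uint8, red, green, blue), "K" (3x3 intrinsics, pixels), "pose" (4x4, takes a point from camera to world coordinates). Camera axes: x right, y down, z forward; pixel columns grow to the right and rows downward; lengths in m; the calibration is good to about 2 mm. A picture is of the moment at which its call begins. There is no depth.
- hand_in(): hands the job in; it is judged then, once.
The state is a dict: "time_s": time; "q": joint angles; "joint_velocities": joint speeds; "tau": joint torques, N m; "position": TCP position; "eef_rot": TCP orientation; "contact_force": force on the tool from outside, world axes, zero at the start; "wrist_torque": the same for the moment, N m; "width": opening from 0.0 (shut) to 1.0 (fully open); "grasp_force": force on a finger pad.
Only numpy, scipy, OpenCV 4.12 (cv2) and the standard library are available. Lean on these libraries where they do the work, as an engineer would, in place of code of your own. Each camera call takes 0.05 s, during which the arm holds its last target. There are 200 camera calls.

## Task

A small round terracotta pot has got under the low wire plant rack. Take the reacher by its grip and trigger, put its open jaws in through the rack's front around the pot, squeeze the trigger to close them on it, and draw the pot out until it stands wholly clear of the front of the rack. Then let go, leaving the pot upright on the shelf, the reacher lying flat on the shelf, and the square pot foot under the rack where it is; touch the pot only with the reacher.

Things in the scene. Friction and masses are not known exactly. Their poses are not given: they have to be found in the camera images.
- reacher: Short pick-up reacher, 350 mm long, about 270 g, lying loose on its side; it may be slid flat along the shelf. Grey housing 90 x 45 x 34 mm high, aluminium shaft 16 mm thick, jaws at the end. Origin: underside of the housing's middle, on the shaft's line; +x along the shaft to the jaws, z up, +y the side where grip and trigger stick out, to y = 100 mm.
- reacher_grip (a point): Where to pinch the reacher from above, closing along its x: midway between two upright parallel bars, 17 mm above its underside, at reacher x = 0, y = 55 mm. Each bar is 14 mm thick, about 32 mm high: the fixed grip bar behind (outer face at x = -33 mm) and the trigger bar in front (outer face +33 mm when free): 66 mm across both.
- reacher_jaws (a point): Where the thing to be seized should stand: midway between the jaws, at reacher x = 270 mm, y = 0, 15 mm up. The jaws, 22 mm high, are hinged at x = 220 mm, reach to x = 305 mm and swing level, in y. Free, their in-turned tips stand 90 mm apart inside; the jaws are 116 mm over all. The block between the hinges ends at x = 228 mm.
- trigger (a joint): Travel of the trigger bar towards the grip bar, m: 0 free (66 mm across both), 0.024 fully squeezed (42 mm). A spring resists with 5 to 14 N. At 0.005 (61 mm across: enough to hold and slide the reacher) the jaw tips are still about 74 mm apart; the jaws meet the pot at about 0.018 (48 mm across). Let go, they spring open.
- pot: Small round terracotta pot, open on top, 40 mm across the rim, 34 mm across the foot, 42 mm high, about 50 g, standing upright under the rack. Origin: centre of its underside, z up.
- foot: Square terracotta pot foot, a solid block 38 x 38 mm, 26 mm high, 70 g, under the rack about 130 mm beside the pot. Not wanted. Origin: centre of its underside.
- rack: Low wire plant rack, fixed: 318 mm along its x, 202 mm along its y, 8 mm legs at the four corners only, 59 mm free height below, top at 67 mm; a trough of small plants stands on its back half, to 165 mm. Origin: centre of its footprint on the shelf. Its open front is the +y side, edge at y = 101 mm; the pot stands 50 to 100 mm behind that edge.
Mind the look-alikes: they are no part of the job. What is shaped like the pot but green or purple is not meant.

How it is judged:
By the outcome, as a careful person would: the job done as asked, in the order asked, and still so for the second after the job is handed in, with the robot touching nothing.
It also fails if it takes over 42 s, if anything falls off the work surface, if the arm or the gripper's body presses on something with over 40 N, if the wrist force passes 120 N, or if a joint passes its speed limit or range.

## Working session

There is one attempt and no reset: what is moved stays moved. The work goes in short steps, Python scripts to look and compute and a shell command to move; the robot and the scene stay as the last step left them, time stands still between calls to the robot, and variables do not carry over. Pictures are saved under pics/ and viewed, at most 10 in all, crops included, and the job is handed in when it is done.

```bash
mkdir -p pics; cat > h.py <<'E'
import numpy as np,cv2
from plant import *
def snap(n,f,crop=None,s=1):
    d=grab_frame(n);im=d["frame"][:,:,::-1]
    np.savez('pics/'+f+'.npz',K=d["K"],P=d["pose"],im=im)
    if crop: a,b,c,e=crop; im=im[b:e,a:c]
    if s!=1: im=cv2.resize(np.ascontiguousarray(im),None,fx=s,fy=s,interpolation=cv2.INTER_CUBIC)
    cv2.imwrite('pics/'+f+'.png',im)
def px(f,u,v,z):
    d=np.load('pics/'+f+'.npz');P=d['P'];r=P[:3,:3]@np.linalg.solve(d['K'],[u,v,1]);o=P[:3,3]
    return (o+r*(z-o[2])/r[2])
def proj(f,p):
    d=np.load('pics/'+f+'.npz');P=d['P'];c=P[:3,:3].T@(np.array(p)-P[:3,3]);c=d['K']@c;return c[:2]/c[2]
E
python3 - <<'E'
from h import *
snap('top','t0',None,1.25);snap('scene','s0',None,1.25);o=get_obs();print(o['time_s'],o['position'],o['eef_rot'],o['width'],finger_overhang)
for f in 't0','s0':print(np.load(f'pics/{f}.npz')['P'])
E
```

```text
0.1 [0.20935679 0.5886744  0.2477657 ] [-5.34128353e-01 -3.09556879e+00  1.58386708e-03] 0.9985577319933439 0.017
[[-6.01976368e-03 -9.86705029e-01  1.62409816e-01  3.00888663e-01]
 [-9.99981610e-01  6.05948311e-03 -2.50788534e-04 -9.90345498e-02]
 [-7.36665230e-04 -1.62408339e-01 -9.86723360e-01  1.11907067e+00]
 [ 0.00000000e+00  0.00000000e+00  0.00000000e+00  1.00000000e+00]]
[[ 0.82259138  0.48038305 -0.30426232  0.72941418]
 [ 0.56853136 -0.68468995  0.45603922 -0.47933062]
 [ 0.01074816 -0.5481166  -0.83633287  0.80102465]
 [ 0.          0.          0.          1.        ]]
```

View pics/t0.png

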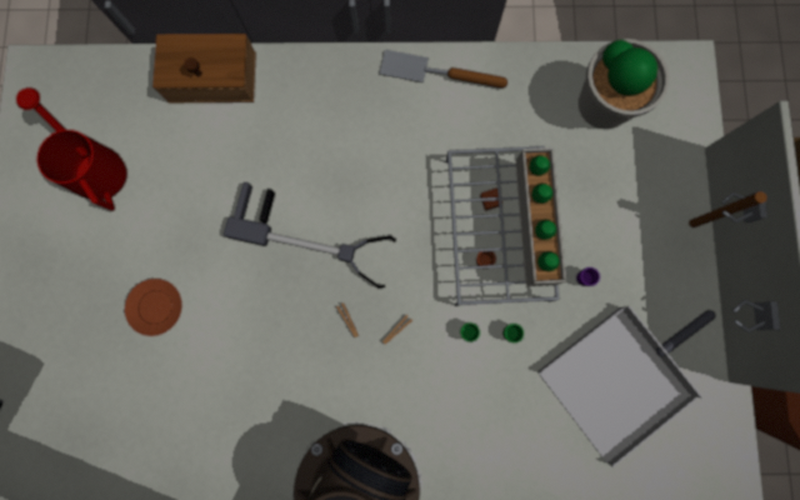

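View pics/s0.png

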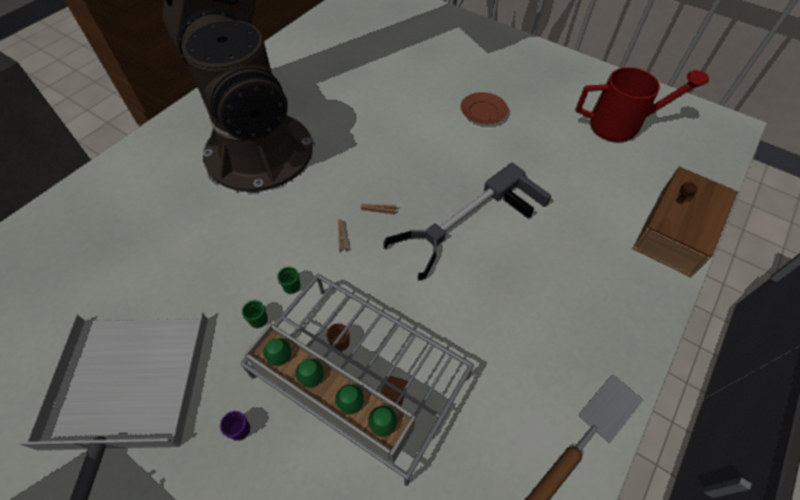

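The top view (at 1.25x) shows the reacher with its housing at (246,232) and jaws near (370,262) pointing right. The rack front is at column ~435, the terracotta pot at (485,258) and the square foot at (490,198). I'll enlarge the crops to measure.

```bash
python3 - <<'E'
import cv2
im=cv2.imread('pics/t0.png')
import numpy as np
a=np.load('pics/t0.npz')['im']
cv2.imwrite('pics/t0a.png',cv2.resize(a[135:245,170:330],None,fx=5,fy=5,interpolation=cv2.INTER_CUBIC))
cv2.imwrite('pics/t0b.png',cv2.resize(a[110:250,330:470],None,fx=4,fy=4,interpolation=cv2.INTER_CUBIC))
E
```

```text
(no output)
```

View pics/t0a.png

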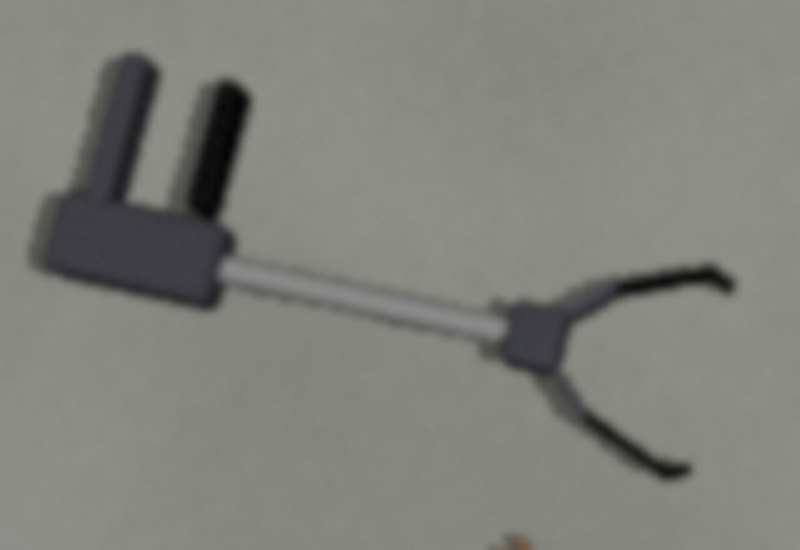

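View pics/t0b.png

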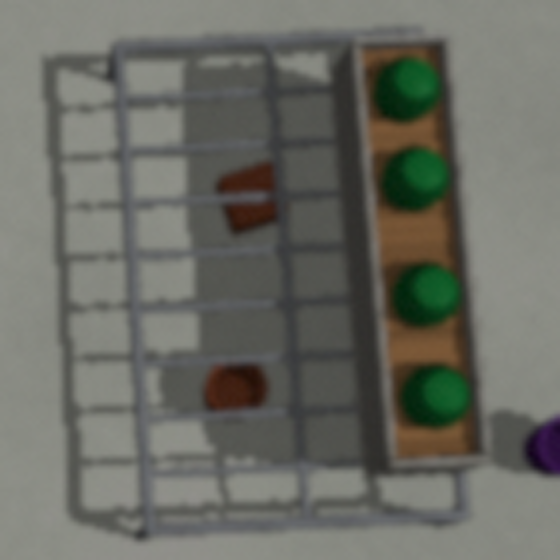

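The reacher's bars are upright at crop (137,60)-(107,195) and (235,88)-(203,210), with its shaft running (222,268)→(500,328). In the second crop the front rail runs (118,45)→(147,530), the pot rim is around (237,386) and the foot is near (247,195).

```bash
python3 - <<'E'
from h import *
np.set_printoptions(precision=4,suppress=True)
A=lambda u,v,z:px('t0',170+(u+.5)/5-.5,135+(v+.5)/5-.5,z)
B=lambda u,v,z:px('t0',330+(u+.5)/4-.5,110+(v+.5)/4-.5,z)
print(np.load('pics/t0.npz')['K'])
print('housing',[A(*p,.034) for p in[(58,200),(50,265),(215,300),(230,235)]])
s0,s1=A(222,268,.022),A(500,328,.022);hb=A(537,337,.025)
print('shaft',s0,s1,hb,np.arctan2(*(s1-s0)[1::-1]),np.arctan2(*(hb-s0)[1::-1]))
print('bars tips',A(137,60,.032),A(235,88,.032),'base',A(107,195,.032),A(203,210,.032))
print('jaw tips',A(728,285,.022),A(685,470,.022))
print('pot rim c,l,r',B(236,386,.042),B(205,386,.042),B(268,386,.042))
print('foot',[B(*p,.026) for p in[(218,187),(272,163),(280,222),(236,232)]])
print('rack front',B(118,45,.065),B(147,530,.065),'back',B(462,512,.065),B(415,32,.065))
# fit reacher pose
E
```

```text
[[428.046    0.     324.0029]
 [  0.     428.046  196.9175]
 [  0.       0.       1.    ]]
housing [array([0.5404, 0.2705, 0.034 ]), array([0.5061, 0.2729, 0.034 ]), array([0.4873, 0.1872, 0.034 ]), array([0.5213, 0.1806, 0.034 ])]
shaft [0.5063 0.1873 0.022 ] [0.4737 0.0419 0.022 ] [0.4684 0.0223 0.025 ] -1.7910471569752047 -1.796324874896999
bars tips [0.6157 0.2333 0.032 ] [0.6002 0.1813 0.032 ] base [0.5433 0.2458 0.032 ] [0.5351 0.1956 0.032 ]
jaw tips [ 0.4956 -0.0765  0.022 ] [ 0.3993 -0.0542  0.022 ]
pot rim c,l,r [ 0.4535 -0.2634  0.042 ] [ 0.4536 -0.2437  0.042 ] [ 0.4533 -0.2837  0.042 ]
foot [array([ 0.5878, -0.258 ,  0.026 ]), array([ 0.6039, -0.294 ,  0.026 ]), array([ 0.564 , -0.2979,  0.026 ]), array([ 0.5575, -0.2689,  0.026 ])]
rack front [ 0.6719 -0.1908  0.065 ] [ 0.3614 -0.2026  0.065 ] back [ 0.3712 -0.3962  0.065 ] [ 0.6795 -0.382   0.065 ]
```

```bash
cat >> h.py <<'E'
from scipy.spatial.transform import Rotation as R
TH=-1.79
def plan(target,th=TH):
    o=get_obs();M=R.from_rotvec(o['eef_rot']).as_matrix();p=np.array(o['position'])
    y=M[:,1];a=np.arctan2(y[1],y[0]);d=(th-a+np.pi/2)%np.pi-np.pi/2   # world turn
    turn=-d  # tool z down
    M2=M@R.from_rotvec([0,0,turn]).as_matrix()
    print('t',o['time_s'],'p',p,'w mm',o['width']*85,'g',o['grasp_force'],'F',o['contact_force'],'q',np.round(o['q'],2))
    print('tool y ang',a,'turn',turn,'zdir',M[:,2].round(3),'shift now cm',100*M.T@(target-p),'after turn',100*M2.T@(target-p))
E
python3 - <<'E'
from h import *
np.set_printoptions(precision=4,suppress=True)
for u,v in[(337,303),(356,335),(410,318),(384,342),(255,100),(155,100),(460,333)]:print(u,v,px('t0',u/1.25,v/1.25,.01))
print('pot in scene px',proj('s0',[.4535,-.2634,.042])*1.25,'grip',proj('s0',[.5677,.217,.03])*1.25,'foot',proj('s0',[.578,-.28,.026])*1.25, 'jawblock',proj('s0',[.4684,.0223,.025])*1.25)
plan(np.array([.568,.217,.10]))
E
```

```text
337 303 [0.3653 0.0418 0.01  ]
356 335 [0.2999 0.002  0.01  ]
410 318 [ 0.3337 -0.1087  0.01  ]
384 342 [ 0.2855 -0.0553  0.01  ]
255 100 [0.8113 0.2287 0.01  ]
155 100 [0.8127 0.4488 0.01  ]
460 333 [ 0.3027 -0.2107  0.01  ]
pot in scene px [337.8434 333.2588] grip [523.6814 191.7527] foot [391.6071 385.1204] jawblock [434.506 232.293]
t 0.1 p [0.2094 0.5887 0.2478] w mm 84.87740721943423 g 0.0 F [-0.2432 -0.5191  0.1623] q [ 1.12  0.49  1.56 -0.    1.09 -0.11]
tool y ang 1.2290689697776545 turn -0.12252368381213863 zdir [-0.    -0.001 -1.   ] shift now cm [-46.2475 -22.9842  14.7957] after turn [-43.0917 -28.4642  14.7957]
```

```bash
python3 -m creep '[0,0,0,-0.1225,-1, -4.3,-2.85,1.0,0,-1, -4.3,-2.85,1.0,0,-1, -4.3,-2.85,1.0,0,-1, -4.3,-2.85,1.0,0,-1]'; python3 -m creep '[-4.3,-2.85,1.0,0,-1, -4.3,-2.85,1.0,0,-1, -4.3,-2.85,1.0,0,-1, -4.3,-2.85,1.0,0,-1, -4.3,-2.85,1.0,0,-1]'; python3 -c "
from h import *
plan(np.array([.568,.217,.10]))"
```

```text
time_s: 0.72
position: [0.3534, 0.4389, 0.2079]
eef_rot: [-0.343, -3.123, 0.0]
contact_force: [1.5, 0.3, 0.0]
width: 0.999
grasp_force: 0.0
time_s: 1.35
position: [0.5324, 0.2529, 0.1578]
eef_rot: [-0.344, -3.122, 0.0]
contact_force: [0.8, 1.3, -0.4]
width: 1.0
grasp_force: 0.0
t 1.35 p [0.53238544 0.25293412 0.15779489] w mm 84.97636046051333 g 0.0 F [ 0.75795165  1.31745285 -0.41154623] q [ 0.33  0.55  1.74  0.    0.85 -1.02]
tool y ang 1.3514772640219104 turn -0.00011538956788292865 zdir [-0. -0. -1.] shift now cm [-4.25946981 -2.7320272   5.77858301] after turn [-4.25915453 -2.73251868  5.77858301]
```

```bash
python3 -m creep '[-4.26,-2.73,3,0,-1, 0,0,4,0,-1, 0,0,3.3,0,-1, 0,0,0,0,-1, 0,0,0,0,-1]'; python3 -c "
from h import *
plan(np.array([.568,.217,.017]));snap('scene','s1',(340,80,500,200),5);snap('top','t1')"
```

```text
time_s: 1.98
position: [0.5674, 0.2187, 0.0563]
eef_rot: [0.343, 3.122, 0.001]
contact_force: [0.4, 0.0, 0.7]
width: 0.998
grasp_force: 0.0
t 1.975 p [0.56744644 0.21867272 0.05630143] w mm 84.85763392106455 g 0.0 F [0.44628284 0.02969665 0.65535002] q [ 0.26  0.71  1.76  0.    0.67 -1.09]
tool y ang 1.3517763605163584 turn 0.00018370692656510812 zdir [ 0.001  0.    -1.   ] shift now cm [-0.08702468 -0.15322992  3.93014226] after turn [-0.08705283 -0.15321393  3.93014226]
```

View pics/s1.png

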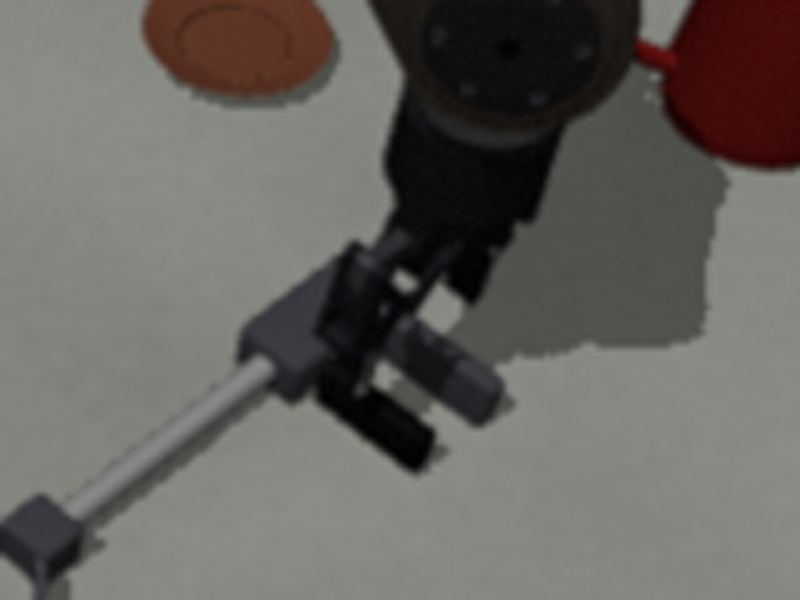

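The finger hangs just ahead of the trigger bar (crop ~(340,300)), and both bars lie inside the open jaws. Lowering gently.

```bash
python3 -m creep '[-0.1,-0.15,1.0,0,-1, 0,0,1.0,0,-1, 0,0,1.0,0,-1, 0,0,0.8,0,-1, 0,0,0,0,-1]' 25; python3 -c "
from h import *
plan(np.array([.568,.217,.017]))"
```

```text
time_s: 2.7
position: [0.5674, 0.2166, 0.0164]
eef_rot: [-0.344, -3.121, 0.001]
contact_force: [0.9, 0.8, -0.4]
width: 1.0
grasp_force: 0.0
t 2.7 p [0.56739632 0.21664899 0.01643657] w mm 85.00488539556761 g 0.0 F [ 0.86667695  0.79121871 -0.3820262 ] q [ 0.26  0.77  1.77  0.    0.6  -1.1 ]
tool y ang 1.3514214570987102 turn -0.00017119649108288115 zdir [-0.001 -0.    -1.   ] shift now cm [-0.05121528  0.04736697 -0.05643004] after turn [-0.05122339  0.0473582  -0.05643004]
```

```bash
python3 -m creep '[0,0,0,0,-0.7, 0,0,0,0,-0.55, 0,0,0,0,-0.45, 0,0,0,0,-0.44, 0,0,0,0,-0.44]' 25; python3 -c "
from h import *
plan(np.array([.568,.217,.017]));snap('top','t2',(170,135,330,245),5)"
```

```text
time_s: 3.32
position: [0.5686, 0.2174, 0.0185]
eef_rot: [0.344, 3.12, 0.002]
contact_force: [1.3, 4.6, 6.8]
width: 0.722
grasp_force: 9.1
t 3.325 p [0.56858963 0.21740772 0.01845972] w mm 61.345244931739515 g 9.06712420284748 F [1.26478781 4.58409646 6.7962414 ] q [ 0.26  0.77  1.77  0.    0.6  -1.1 ]
tool y ang 1.3511439668183824 turn -0.00044868677141085556 zdir [ 0.003  0.001 -1.   ] shift now cm [ 0.04903363 -0.05291408  0.14574842] after turn [ 0.04905737 -0.05289207  0.14574842]
```

View pics/t2.png

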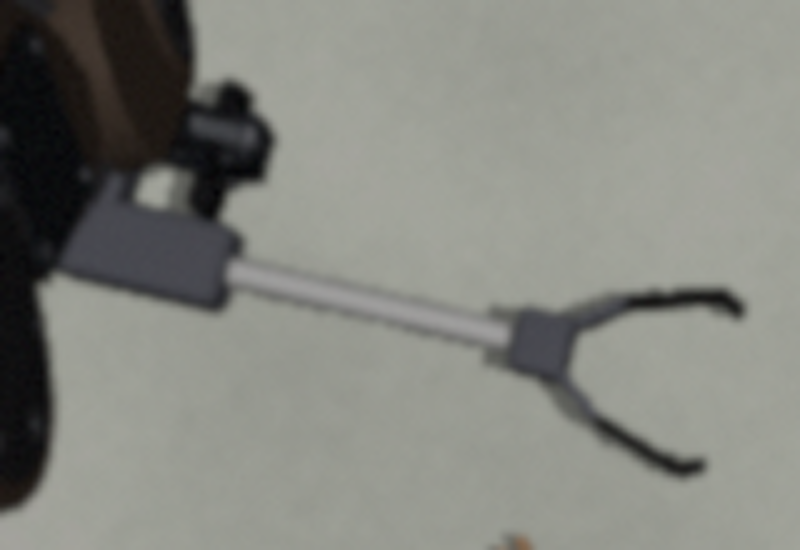

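The hold is right (61.3 mm), but the tool was pushed up 2 mm with 7 N, so the tips are reaching the shelf as they swing forward. I'll regrip about 7 mm higher.

```bash
python3 -m creep '[0,0,0,0,-0.8, 0,0,-0.3,0,-0.8, 0,0,-0.4,0,-0.8, 0,0,0,0,-0.65, 0,0,0,0,-0.6]' 25;python3 -m creep '[0,0,0,0,-0.55, 0,0,0,0,-0.5, 0,0,0,0,-0.45, 0,0,0,0,-0.44, 0,0,0,0,-0.44]' 25; python3 -c "
from h import *
plan(np.array([.568,.217,.0235]))"
```

```text
time_s: 4.0
position: [0.5677, 0.2167, 0.0243]
eef_rot: [0.344, 3.123, 0.0]
contact_force: [-0.1, -0.3, 0.7]
width: 0.801
grasp_force: 0.0
time_s: 4.62
position: [0.5684, 0.2174, 0.0251]
eef_rot: [0.344, 3.121, 0.002]
contact_force: [0.5, 4.5, 7.6]
width: 0.724
grasp_force: 9.3
t 4.625 p [0.56838831 0.21743963 0.02511552] w mm 61.562005045134676 g 9.282075986266136 F [0.52740482 4.48255535 7.56778633] q [ 0.26  0.76  1.77  0.    0.61 -1.1 ]
tool y ang 1.3511222114225308 turn -0.00047044216726233046 zdir [ 0.002  0.001 -1.   ] shift now cm [ 0.02862589 -0.05163603  0.16141255] after turn [ 0.02865018 -0.05162256  0.16141255]
```

```bash
python3 -m creep '[0,0,-0.15,0,-0.44, 0,0,0,0,-0.44, 0,0,0,0,-0.44, 0,0,0,0,-0.44, 0,0,0,0,-0.44]' 25; python3 - <<'E'
from h import *
np.set_printoptions(precision=4,suppress=True)
A=lambda u,v,z:px('t2',170+(u+.5)/5-.5,135+(v+.5)/5-.5,z)
s0,s1=A(228,272,.022),A(505,334,.022);hb=A(543,343,.025);tips=[A(738,308,.022),A(697,467,.022)]
m=sum(tips)/2
print(s0,s1,hb,tips,m)
for a,b in((s0,s1),(s0,hb),(hb,m),(s0,m)):print(np.arctan2(*(b-a)[1::-1]))
# housing centre estimate from front face corners top
print(A(218,305,.034),A(238,240,.034))
plan(np.array([.568,.217,.0235]))
E
```

```text
time_s: 5.25
position: [0.5676, 0.2166, 0.0257]
eef_rot: [-0.344, -3.122, 0.0]
contact_force: [0.4, -0.4, -2.6]
width: 0.717
grasp_force: 6.6
[0.5041 0.1841 0.022 ] [0.4705 0.0392 0.022 ] [0.4652 0.0192 0.025 ] [array([ 0.4835, -0.0816,  0.022 ]), array([ 0.4008, -0.0603,  0.022 ])] [ 0.4422 -0.071   0.022 ]
-1.7986121859596738
-1.8022572542670048
-1.8215679217744374
-1.8091022559253025
[0.4847 0.1855 0.034 ] [0.5187 0.1764 0.034 ]
t 5.25 p [0.5676 0.2166 0.0257] w mm 60.96590838836003 g 6.589710563421249 F [ 0.3724 -0.3833 -2.5857] q [ 0.26  0.75  1.77  0.    0.62 -1.1 ]
tool y ang 1.3514911209260567 turn -0.0001015326637361369 zdir [-0. -0. -1.] shift now cm [-0.0352  0.0463  0.2152] after turn [-0.0352  0.0463  0.2152]
```

```bash
python3 -m creep '[-0.6,-0.5,0,0,-0.44, -1.3,-1.2,0,0,-0.44, -1.4,-1.4,0,0,-0.44, -1.3,-1.4,0,0,-0.44, -0.56,-0.6,0,0,-0.44]'; python3 -m creep '[0,-0.6,0,0,-0.44, 0,-1,0,0,-0.44, 0,-0.7,0,0,-0.44, 0,0,0,0,-0.44, 0,0,0,0,-0.44]';python3 -c "
from h import *
plan(np.array([.568,.217,.0235]));snap('top','t3',(240,130,420,260),4.4)"
```

```text
time_s: 5.88
position: [0.6078, 0.154, 0.0258]
eef_rot: [0.346, 3.122, 0.0]
contact_force: [0.6, 0.6, -2.0]
width: 0.724
grasp_force: 7.0
time_s: 6.5
position: [0.602, 0.1334, 0.0259]
eef_rot: [0.343, 3.123, 0.0]
contact_force: [-0.0, -0.3, -1.9]
width: 0.726
grasp_force: 6.6
t 6.5 p [0.60195387 0.13342974 0.02585986] w mm 61.68426320788166 g 6.5920498967170715 F [-0.00490846 -0.32428841 -1.86613369] q [ 0.11  0.76  1.75  0.    0.63 -1.24]
tool y ang 1.3516801771000178 turn 8.752351022467408e-05 zdir [ 0.  0. -1.] shift now cm [5.1307607  7.41914706 0.23616364] after turn [5.13141003 7.41869797 0.23616364]
```

View pics/t3.png

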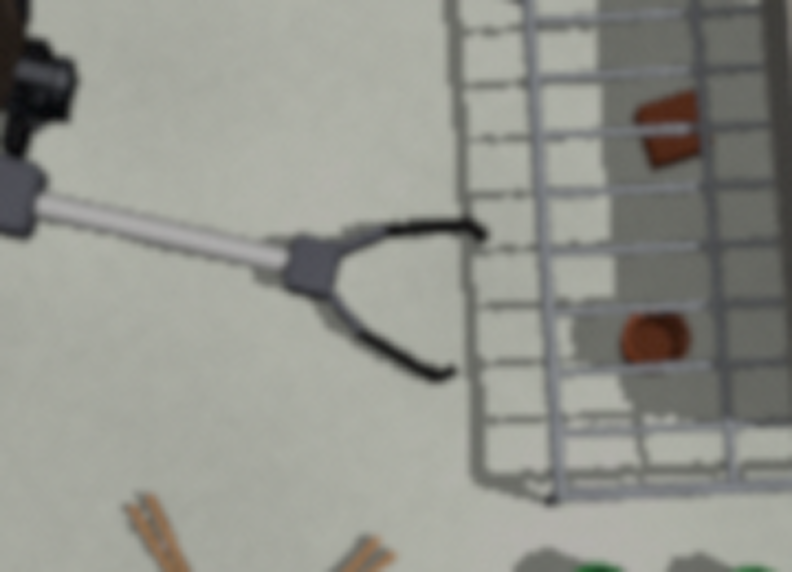

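The jaws are in front of the rack, with tips at (480,237) and (447,372), and the pot rim is centred at (656,338), close to the jaw axis.

```bash
python3 - <<'E'
from h import *
np.set_printoptions(precision=4,suppress=True)
A=lambda u,v,z:px('t3',240+(u+.5)/4.4-.5,130+(v+.5)/4.4-.5,z)
s0=A(45,205,.024);s1=A(285,259,.024);hb=A(313,268,.025);m=(A(482,237,.022)+A(449,372,.022))/2;pot=A(656,338,.042)
a=np.mean([np.arctan2(*(b-s0)[1::-1]) for b in(s1,hb,m)])
print(s0,s1,hb,m,pot,a,[np.arctan2(*(b-s0)[1::-1]) for b in(s1,hb,m)])
d=np.array([np.cos(a),np.sin(a)]);p=np.array([-d[1],d[0]])
for q in(s0,s1,hb,m,pot):print((q[:2]-hb[:2])@d,(q[:2]-hb[:2])@p)
ty=np.array([np.cos(1.3515),np.sin(1.3515)]);tx=np.array([-ty[1],ty[0]])
j=m[:2]-.033*d
print('jaw',j,'shift tool',(pot[:2]-j)@tx*100,(pot[:2]-j)@ty*100)
g=np.array(get_obs()['position'])[:2];print('jaw from tcp',(j-g)@d,(j-g)@p)
E
```

```text
[0.5372 0.0942 0.024 ] [ 0.5037 -0.0484  0.024 ] [ 0.498 -0.065  0.025] [ 0.4764 -0.1549  0.022 ] [ 0.4527 -0.2635  0.042 ] -1.8079683304155176 [np.float64(-1.8014682476221122), np.float64(-1.8121209343731712), np.float64(-1.8103158092512692)]
-0.1639528272611459 0.0006808350728247646
-0.01745150735708352 0.0016331191932584784
0.0 0.0
0.09247264261710227 7.888060361597019e-05
0.2036306369893693 0.0025718474685323804
jaw [ 0.4841 -0.1228] shift tool 0.008421590882303074 -14.41795239723895
jaw from tcp 0.27686793712365865 -0.05431010193057325
```

```bash
python3 -m creep '[0,-0.6,0,0,-0.44, 0,-1.2,0,0,-0.44, 0,-1.5,0,0,-0.44, 0,-1.5,0,0,-0.44, 0,-1.5,0,0,-0.44]'; python3 -m creep '[0,-1.5,0,0,-0.44, 0,-1.5,0,0,-0.44, 0,-1.5,0,0,-0.44, 0,-1.3,0,0,-0.44, 0,-1.0,0,0,-0.44]';python3 -m creep '[0,-0.8,0,0,-0.44, 0,-0.4,0,0,-0.44, 0,0,0,0,-0.44, 0,0,0,0,-0.44, 0,0,0,0,-0.44]';python3 -c "
from h import *
plan(np.array([.568,.217,.0235]));snap('top','t4',(270,130,420,240),5)"
```

```text
time_s: 7.18
position: [0.588, 0.0705, 0.0258]
eef_rot: [-0.345, -3.123, -0.0]
contact_force: [0.7, 0.1, -1.6]
width: 0.721
grasp_force: 7.0
time_s: 7.8
position: [0.5733, 0.0046, 0.0258]
eef_rot: [0.344, 3.123, 0.0]
contact_force: [0.6, 1.7, -2.2]
width: 0.723
grasp_force: 7.0
time_s: 8.43
position: [0.5709, -0.006, 0.0258]
eef_rot: [-0.343, -3.123, -0.0]
contact_force: [0.3, 0.4, -1.4]
width: 0.721
grasp_force: 6.7
t 8.425 p [ 0.57086345 -0.00602894  0.02578879] w mm 61.2660423761643 g 6.659799367189407 F [ 0.33619202  0.35994964 -1.41226598] q [-0.13  0.72  1.87  0.    0.55 -1.48]
tool y ang 1.351902648116111 turn 0.0003099945263178583 zdir [-0.  0. -1.] shift now cm [ 5.12257685 21.7085137   0.23045411] after turn [ 5.12930613 21.70692469  0.23045411]
```

View pics/t4.png

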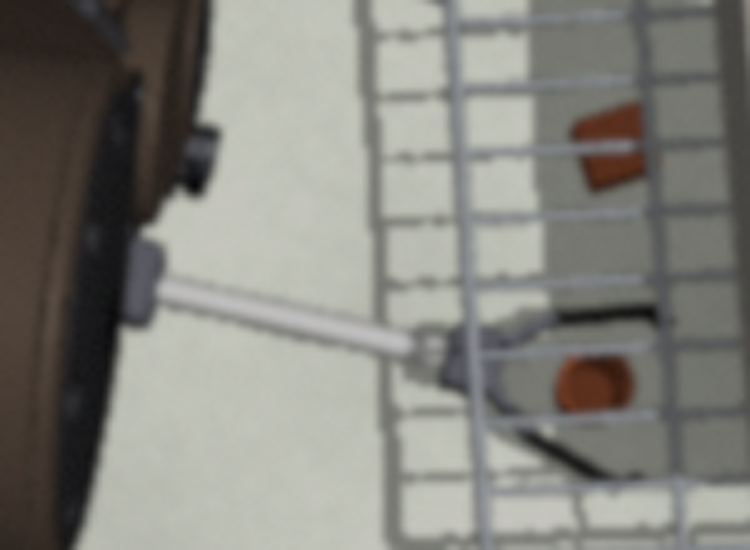

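The pot (595,383) stands between the jaws and the foot is untouched. Squeezing step by step while raising slightly to offset the pad swing.

```bash
python3 -m creep '[0,0,-0.05,0,-0.38, 0,0,-0.05,0,-0.32, 0,0,-0.05,0,-0.26, 0,0,0,0,-0.22, 0,0,0,0,-0.22]' 25; python3 -c "
from h import *
plan(np.array([.568,.217,.0235]))"
```

```text
time_s: 9.1
position: [0.5709, -0.0063, 0.0273]
eef_rot: [0.344, 3.123, 0.0]
contact_force: [1.0, 0.3, -0.8]
width: 0.615
grasp_force: 10.3
t 9.1 p [ 0.57088504 -0.00628281  0.02730333] w mm 52.28227273378668 g 10.285495072603226 F [ 0.97593132  0.27272894 -0.77356294] q [-0.13  0.72  1.87  0.    0.55 -1.48]
tool y ang 1.3515520594398063 turn -4.059414998680566e-05 zdir [ 0.  0. -1.] shift now cm [ 5.13785259 21.73100854  0.38177272] after turn [ 5.13697043 21.73121709  0.38177272]
```

```bash
python3 -m creep '[0,0,-0.05,0,-0.18, 0,0,-0.05,0,-0.14, 0,0,0,0,-0.10, 0,0,0,0,-0.07, 0,0,0,0,-0.07]' 25; python3 -c "
from h import *
plan(np.array([.568,.217,.0235]))"
```

```text
time_s: 9.72
position: [0.5709, -0.0062, 0.0283]
eef_rot: [0.344, 3.123, 0.0]
contact_force: [0.3, 0.9, -0.2]
width: 0.539
grasp_force: 20.4
t 9.725 p [ 0.57088235 -0.00624783  0.02834551] w mm 45.79862303765599 g 20.353067815303802 F [ 0.34521036  0.90529542 -0.21407058] q [-0.13  0.72  1.87  0.    0.56 -1.48]
tool y ang 1.3515260896771286 turn -6.656391266446349e-05 zdir [ 0.  0. -1.] shift now cm [ 5.13741133 21.72750064  0.48633979] after turn [ 5.13596505 21.72784256  0.48633979]
```

```bash
python3 -m creep '[0,0.2,0,0,-0.07, 0,0.5,0,0,-0.07, 0,0.8,0,0,-0.07, 0,1.0,0,0,-0.07, 0,1.0,0,0,-0.07]'; python3 -m creep '[0,1,0,0,-0.07, 0,1,0,0,-0.07, 0,1,0,0,-0.07, 0,1,0,0,-0.07, 0,1,0,0,-0.07]';python3 -m creep '[0,1,0,0,-0.07, 0,1,0,0,-0.07, 0,1,0,0,-0.07, 0,1,0,0,-0.07, 0,1,0,0,-0.07]';python3 -m creep '[0,0.6,0,0,-0.07, 0,0.3,0,0,-0.07, 0,0.1,0,0,-0.07, 0,0,0,0,-0.07, 0,0,0,0,-0.07]';python3 -c "
from h import *
plan(np.array([.568,.217,.0235]));snap('top','t5',(240,120,420,250),4.4)"
```

```text
time_s: 10.35
position: [0.5787, 0.0287, 0.0284]
eef_rot: [0.343, 3.123, 0.0]
contact_force: [-0.7, -1.3, 1.4]
width: 0.537
grasp_force: 19.3
time_s: 10.98
position: [0.5895, 0.0773, 0.0283]
eef_rot: [0.344, 3.123, 0.0]
contact_force: [-0.8, -2.7, 3.3]
width: 0.539
grasp_force: 19.2
time_s: 11.6
position: [0.6004, 0.1261, 0.0283]
eef_rot: [0.344, 3.123, 0.0]
contact_force: [-1.1, -4.2, 3.6]
width: 0.537
grasp_force: 19.1
time_s: 12.22
position: [0.6024, 0.1353, 0.0283]
eef_rot: [0.344, 3.123, 0.0]
contact_force: [-1.0, -1.1, 5.0]
width: 0.541
grasp_force: 20.1
t 12.225 p [0.60242572 0.13530735 0.02831989] w mm 45.951765786429085 g 20.081164240837097 F [-0.96194952 -1.05237023  4.95127321] q [ 0.11  0.76  1.74  0.    0.64 -1.24]
tool y ang 1.3513012376818248 turn -0.0002914159079683287 zdir [ 0.  0. -1.] shift now cm [5.13876471 7.22353679 0.48386073] after turn [5.13665943 7.225034   0.48386073]
```

View pics/t5.png

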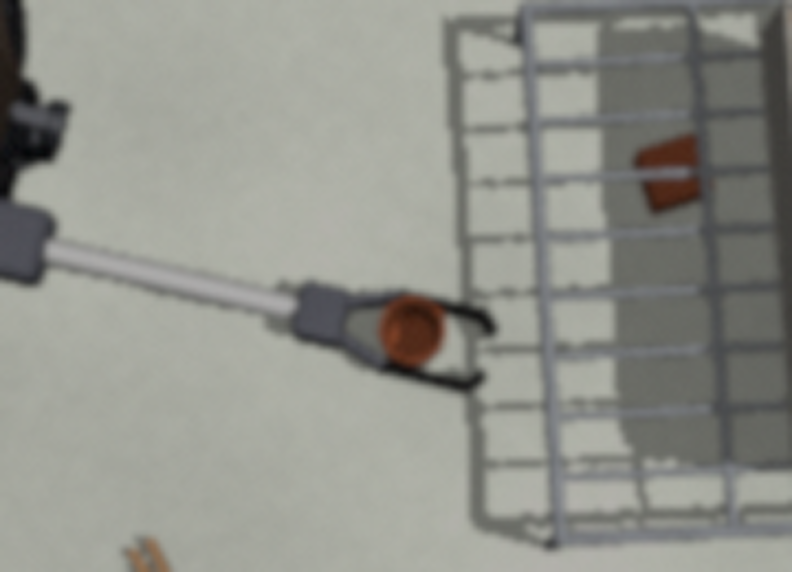

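The pot (412,330) is upright and well clear of the front rail (~column 548), with the foot unchanged. Releasing slowly.

```bash
python3 -m creep '[0,0,0,0,-0.14, 0,0,0.05,0,-0.20, 0,0,0.05,0,-0.27, 0,0,0.05,0,-0.34, 0,0,0.05,0,-0.40]'; python3 -m creep '[0,0,0.05,0,-0.46, 0,0,0,0,-0.52, 0,0,0,0,-0.60, 0,0,0,0,-0.8, 0,0,0,0,-1]';python3 -m creep '[0,0,0,0,-1, 0,0,-0.5,0,-1, 0,0,-1.5,0,-1, 0,0,-3,0,-1, 0,0,-4,0,-1]'; python3 -m creep '[0,0,-5,0,-1, 0,0,-5,0,-1, 0,5,0,0,-1, 0,5,0,0,-1, 0,5,0,0,-1]';python3 -m creep '[0,5,0,0,-1, 0,0,0,0,-1, 0,0,0,0,-1, 0,0,0,0,-1, 0,0,0,0,-1]'; python3 -c "
from h import *
plan(np.array([.568,.217,.0235]));snap('top','t6');snap('scene','s6',(180,60,480,340),2.1)"
```

```text
time_s: 12.9
position: [0.6023, 0.1352, 0.0261]
eef_rot: [-0.344, -3.123, -0.0]
contact_force: [-0.7, 0.1, -2.9]
width: 0.702
grasp_force: 7.2
time_s: 13.52
position: [0.6025, 0.1353, 0.026]
eef_rot: [0.344, 3.122, 0.0]
contact_force: [-0.2, 0.2, -0.3]
width: 0.998
grasp_force: 0.0
time_s: 14.15
position: [0.6021, 0.1352, 0.1172]
eef_rot: [-0.344, -3.122, 0.0]
contact_force: [0.3, 0.0, 0.2]
width: 1.004
grasp_force: 0.0
time_s: 14.78
position: [0.6352, 0.283, 0.2175]
eef_rot: [0.344, 3.121, 0.001]
contact_force: [0.3, 0.4, -0.3]
width: 0.999
grasp_force: 0.0
time_s: 15.4
position: [0.6461, 0.3295, 0.2163]
eef_rot: [0.346, 3.122, 0.0]
contact_force: [-0.1, -0.3, -0.7]
width: 0.998
grasp_force: 0.0
t 15.4 p [0.64607921 0.32946324 0.2163398 ] w mm 84.84535807392906 g 0.0 F [-0.08495416 -0.33415667 -0.68077569] q [ 0.38  0.67  1.32  0.    1.16 -0.97]
tool y ang 1.3503176352931245 turn -0.0012750182966687618 zdir [ 0.  0. -1.] shift now cm [  5.16555917 -12.68676359  19.27896066] after turn [  5.18173082 -12.6801671   19.27896066]
```

View pics/s6.png

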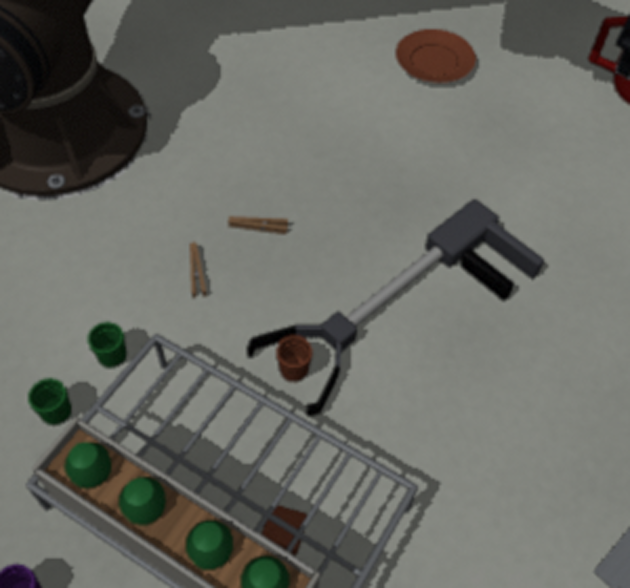

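The pot stands upright at (294,358) with the jaws open around it, clear of the rack. The reacher lies flat, the foot is still in place at (285,528), and the robot is away from everything.

```bash
python3 -c "
from plant import *
print(hand_in())"
```

```text
the job is handed in; nothing more can be done
None
```

The pot is out, upright and about 50 mm clear of the rack's front, the reacher lies flat with its open jaws still around the pot, the foot looks unmoved, and I handed the job in at 15.4 s.

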